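Reverse a row of parts from the burn-in rack into the carrier

TASK

Move the four parts from the black burn-in rack to the aluminium carrier in reverse order: the part nearest the rack's handle goes into the carrier's well farthest from the carrier's handle, the next one into the next well, and so on, so that the part farthest from the rack's handle ends up beside the carrier's handle. Set each part down gently, upright and flat on the floor of its well; do not drop or tip any of them.

Things in the scene. Friction and masses are not known exactly. Their poses are not given: they have to be found in the camera images.
- cap_tall: Tall can capacitor: upright black cylinder, diameter 26 mm, 66 mm high overall (62 mm black side), aluminium top disc with two small brass terminals, about 90 g. Origin: centre of its underside; z up.
- cap_wide: Short, wide can capacitor: upright black cylinder, diameter 36 mm, 44 mm high overall (40 mm black side), aluminium top disc with two small brass terminals, about 80 g. Origin: centre of its underside; z up.
- relay: Plug-in relay: upright white box on a black foot, 28 mm (its x) x 34 mm (its y) x 54 mm high, about 70 g. At the start within about 11 degrees of square to its seat. Origin: centre of its underside; z up.
- transformer: Small transformer: dark steel block with copper-coloured windings, 34 mm (its x) x 38 mm (its y) x 44 mm high (plus 2 mm of copper on top), about 220 g. At the start within about 11 degrees of square to its seat. Origin: centre of its underside; z up.
- seat_cap_tall: Grey seat, 58 x 58 mm, fixed on the black rack: the one in which the tall capacitor stands at the start (it stays behind). Pocket 50 x 50 mm inside, its floor 4 mm above the seat's underside, a rim 6 mm higher than the floor all round. Origin: centre of its underside, 8 mm above the table; axes parallel to the rack's.
- seat_cap_wide: Grey seat, 58 x 58 mm, fixed on the black rack: the one in which the wide capacitor stands at the start (it stays behind). Pocket 50 x 50 mm inside, its floor 4 mm above the seat's underside, a rim 6 mm higher than the floor all round. Origin: centre of its underside, 8 mm above the table; axes parallel to the rack's.
- seat_relay: Grey seat, 58 x 58 mm, fixed on the black rack: the one in which the relay stands at the start (it stays behind). Pocket 50 x 50 mm inside, its floor 4 mm above the seat's underside, a rim 6 mm higher than the floor all round. Origin: centre of its underside, 8 mm above the table; axes parallel to the rack's.
- seat_transformer: Grey seat, 58 x 58 mm, fixed on the black rack: the one in which the transformer stands at the start (it stays behind). Pocket 50 x 50 mm inside, its floor 4 mm above the seat's underside, a rim 6 mm higher than the floor all round. Origin: centre of its underside, 8 mm above the table; axes parallel to the rack's.
- rack: Black burn-in rack, fixed to the table, anywhere and at any heading: base 68 x 246 x 8 mm, its row along its y axis, carrying the four grey seats with centres at y = -90, -30, +30 and +90 mm. A bright steel loop handle (38 mm high, centred at y = +143 mm) stands at its +y end only. Origin: underside, centre of the row.
- carrier: Aluminium carrier, fixed, at any heading: 62 x 246 mm, its row along y, four wells with dark floors, centres at x = 0, y = -90, -30, +30, +90 mm. Each well is 50 (x) x 54 (y) mm inside; its floor is 12 mm above the table, its walls rise 6 mm above that. A loop handle (38 mm high, at y = +143 mm) stands at its +y end only. Origin: underside, centre of the row; z up.
Things that resemble listed ones, but are neither listed nor needed, are in the scene too. Leave any green, purple or red look-alike of the transformer alone.

How it is judged:
At the end, for the whole second after the job is handed in: Each part stands released, at rest and upright (0.1 rad) in the carrier well that mirrors its starting seat (started at y in the rack's frame: ends at -y in the carrier's), within 15 mm of the well's centre in x and y, its underside at most 5 mm above the well floor (((y of seat_cap_tall in the frame of rack between -0.11 and -0.07 m and y of cap_tall in the frame of carrier between 0.075 and 0.105 m) or (y of seat_cap_tall in the frame of rack between -0.05 and -0.01 m and y of cap_tall in the frame of carrier between 0.015 and 0.045 m) or (y of seat_cap_tall in the frame of rack between 0.01 and 0.05 m and y of cap_tall in the frame of carrier between -0.045 and -0.015 m) or (y of seat_cap_tall in the frame of rack between 0.07 and 0.11 m and y of cap_tall in the frame of carrier between -0.105 and -0.075 m)) and x of cap_tall in the frame of carrier between -0.015 and 0.015 m and z of each of cap_tall, cap_wide, relay, transformer in the frame of carrier below 0.017 m and angle between each of cap_tall, cap_wide, relay, transformer's own z axis and vertical below 0.1 rad and linear speed of each of cap_tall, cap_wide, relay, transformer below 0.02 m/s and angular speed of each of cap_tall, cap_wide, relay, transformer below 0.2 rad/s and ((y of seat_cap_wide in the frame of rack between -0.11 and -0.07 m and y of cap_wide in the frame of carrier between 0.075 and 0.105 m) or (y of seat_cap_wide in the frame of rack between -0.05 and -0.01 m and y of cap_wide in the frame of carrier between 0.015 and 0.045 m) or (y of seat_cap_wide in the frame of rack between 0.01 and 0.05 m and y of cap_wide in the frame of carrier between -0.045 and -0.015 m) or (y of seat_cap_wide in the frame of rack between 0.07 and 0.11 m and y of cap_wide in the frame of carrier between -0.105 and -0.075 m)) and x of cap_wide in the frame of carrier between -0.015 and 0.015 m and ((y of seat_relay in the frame of rack between -0.11 and -0.07 m and y of relay in the frame of carrier between 0.075 and 0.105 m) or (y of seat_relay in the frame of rack between -0.05 and -0.01 m and y of relay in the frame of carrier between 0.015 and 0.045 m) or (y of seat_relay in the frame of rack between 0.01 and 0.05 m and y of relay in the frame of carrier between -0.045 and -0.015 m) or (y of seat_relay in the frame of rack between 0.07 and 0.11 m and y of relay in the frame of carrier between -0.105 and -0.075 m)) and x of relay in the frame of carrier between -0.015 and 0.015 m and ((y of seat_transformer in the frame of rack between -0.11 and -0.07 m and y of transformer in the frame of carrier between 0.075 and 0.105 m) or (y of seat_transformer in the frame of rack between -0.05 and -0.01 m and y of transformer in the frame of carrier between 0.015 and 0.045 m) or (y of seat_transformer in the frame of rack between 0.01 and 0.05 m and y of transformer in the frame of carrier between -0.045 and -0.015 m) or (y of seat_transformer in the frame of rack between 0.07 and 0.11 m and y of transformer in the frame of carrier between -0.105 and -0.075 m)) and x of transformer in the frame of carrier between -0.015 and 0.015 m); the robot touches nothing.
It fails at once if a part is tipped over (leans more than 45 degrees) (angle between any of cap_tall, cap_wide, relay, transformer's own z axis and vertical above 0.785 rad).
It fails at once if a part is dropped or thrown (out of the fingers and faster than 0.7 m/s, a fall of about 25 mm) ((contact force between cap_tall and the fingers below 0.05 N and linear speed of cap_tall above 0.7 m/s) or (contact force between cap_wide and the fingers below 0.05 N and linear speed of cap_wide above 0.7 m/s) or (contact force between relay and the fingers below 0.05 N and linear speed of relay above 0.7 m/s) or (contact force between transformer and the fingers below 0.05 N and linear speed of transformer above 0.7 m/s)).
It also fails if it takes over 112 s, if anything falls off the work surface, if the arm or the gripper's body presses on something with over 40 N, if the wrist force passes 120 N, or if a joint passes its speed limit or range.

ROBOT

A 7-joint arm with a two-finger parallel gripper is mounted at the origin on the work surface. World frame = base frame: x ahead of the robot, y to its left, z up, the work surface at z = 0. Lengths are in m, angles in rad, forces in N, time in s.
With the tool pointing down it reaches from about 0.425 to 0.95 m from the base axis. Payload 4.7 kg.
Tool frame: the origin (TCP) lies on the centre line of the jaws, within the pads' length; the fingertips stand robot.nose_length ahead of it and the grasp point (between the pads) lies 8 mm behind it (robot.nose_length is the distance from the TCP to the fingertips, in m); z points along the fingers, y is the line along which they close (so a half turn about z gives the same grasp; the last joint's range is limited). The gripper opens to 85 mm and grips with 20 to 120 N. Pads are 22 mm wide; open, the fingers measure 114 mm over their backs; the gripper's body (76 mm by 85 mm) begins 54 mm behind the grasp point. The pads swing forward as they close: fully open they stand 13 mm farther back than shut.
Start: joints at [-1.252, 0.469, -0.049, 1.532, 0.024, 1.141, -0.082], TCP at [0.23, 0.635, 0.217] pointing down, gripper open.
Joint ranges: [-2.59, 2.59], [-0.33, 1.99], [-1.39, 1.29], [0.1, 2.45], [-1.04, 4.18], [0.21, 1.99], [-2.66, 2.66]. Speed limits (rad/s): [2.57, 2.57, 3.14, 3.14, 3.14, 3.14, 3.14].

INTERFACE

Orientations are given as [roll, pitch, yaw] about the fixed x, y, z axes, in that order (R = Rz(yaw) Ry(pitch) Rx(roll)).
In Python, from plant import robot gives the robot as it stands. Calls block until the motion is done:
- robot.goto(position, orientation): joint-space move of the TCP to a pose.
- robot.move_straight(position, vel=0.15, attitude=None, contact_N=None): straight line of the TCP; attitude=None keeps the orientation; vel is the mean speed in m/s. With contact_N (N) it stops when the force on the tool has changed by that much, and returns True; else False.
- robot.move_joints(angles): joint-space move.
- robot.grip(opening, strength=None): opening from 0.0 (shut) to 1.0 (fully open); strength is the grip in N (None keeps the last); returns when the fingers have stopped.
- robot.sleep(seconds).
- robot.inverse_kinematics(position, orientation): joint angles nearest the present ones, or None.
- robot.sense(): the state.
- robot.grab_frame(name): name is "scene" or "top" or "wrist"; returns a dict with "image" (480x640x3 uint8, red, green, blue), "range_z" (480x640 float32, m along the optical axis (not along the pixel's ray), 0 where there is no reading), "fx", "fy", "cx", "cy" (pixels), "dist_coeffs" ([k1, k2, p1, p2, k3] as OpenCV has them; the pictures are not rectified), "R" (3x3) and "t" (3): a world point X has camera coordinates R X + t. Camera axes: x right, y down, z forward; pixel columns grow to the right and rows downward; lengths in m; the calibration is good to about 2 mm. A picture is of the moment at which its call begins.
A pose or a line that the arm cannot do raises robot.IKError and nothing moves.
- robot.close_job(): hands the job in; it is judged then, once.
The state is a dict: "t": time; "joint_pos": joint angles; "joint_velocities": joint speeds; "effort": joint torques, N m; "tcp_pos": TCP position; "tcp_rot": TCP orientation; "wrist_force": force on the tool from outside, world axes, zero at the start; "torque": the same for the moment, N m; "opening": opening from 0.0 (shut) to 1.0 (fully open); "gripper_force": force on a finger pad.
Only numpy, scipy, OpenCV 4.12 (cv2) and the standard library are available. Lean on these libraries where they do the work, as an engineer would, in place of code of your own. Each camera call takes 0.05 s, during which the arm holds its last target. There are 200 camera calls.

## Working session

There is one attempt and no reset: what is moved stays moved. The work goes in short steps, each a Python script; the robot and the scene stay as the last script left them, time stands still between calls to the robot, and variables do not carry over. Pictures are saved under pics/ and viewed, at most 14 in all, crops included, and the job is handed in when it is done.

```bash
ls; mkdir -p pics; python3 - <<'E'
from plant import robot
import cv2,numpy as np
print(robot.nose_length, robot.sense())
for n in("top","scene"):
    f=robot.grab_frame(n); cv2.imwrite(f"pics/{n}0.png",f["image"][:,:,::-1]); np.savez(f"{n}0.npz",**f)
    print(n,f["fx"],f["fy"],f["cx"],f["cy"],f["dist_coeffs"],-f["R"].T@f["t"],f["R"])
E
```

```text
pics
0.011 {'t': 0.0, 'joint_pos': array([-1.25187909,  0.46943443, -0.04856725,  1.53368974,  0.02407421,
        1.14100671, -0.08229434]), 'joint_velocities': array([ 0.00179885,  0.00080663, -0.00085299, -0.00212736,  0.00128983,
        0.00016552,  0.00054041]), 'effort': array([-1.03989896e-03, -5.10312402e+01, -4.68288164e-02, -2.37707108e+01,
        1.07368163e-02,  7.62608252e-03,  2.24187815e-06]), 'tcp_pos': array([0.22986239, 0.63400386, 0.21606786]), 'tcp_rot': array([-3.13963987e+00,  6.14095942e-05,  2.79377719e+00]), 'wrist_force': array([ 0.52830471, -0.13067162,  1.10519763]), 'torque': array([-0.03052932,  0.03395996, -0.01937584]), 'gripper_force': 0.0, 'opening': 1.0055008684788729}
top 619.7151347232739 619.7151347232739 313.7326276068448 231.3666963523205 [-0.05294012  0.          0.          0.          0.        ] [ 0.42756165 -0.02327624  1.19472198] [[ 0.00508229 -0.99993435  0.01026968]
 [-0.99550317 -0.00603069 -0.09453606]
 [ 0.09459179 -0.00974304 -0.99546847]]
scene 509.27078458649373 509.27078458649373 319.5178014451508 249.66552829379773 [-0.10542182  0.          0.          0.          0.        ] [1.24340493 0.35386598 0.53686798] [[-0.45071535  0.89263964 -0.00708111]
 [ 0.4871594   0.23931596 -0.83988308]
 [-0.74801831 -0.38199783 -0.54272117]]
```

View pics/top0.png

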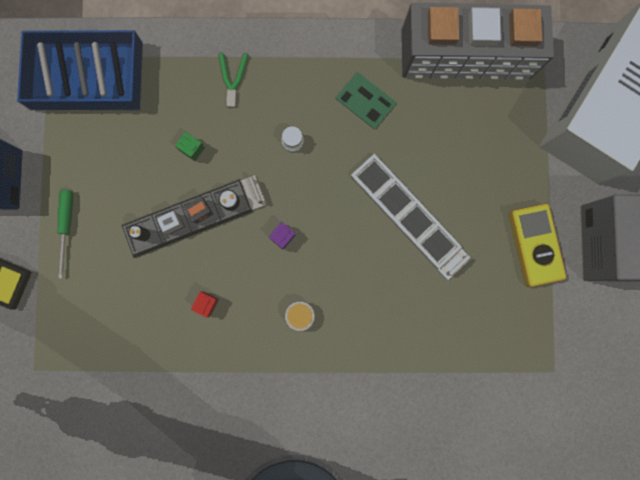

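View pics/scene0.png

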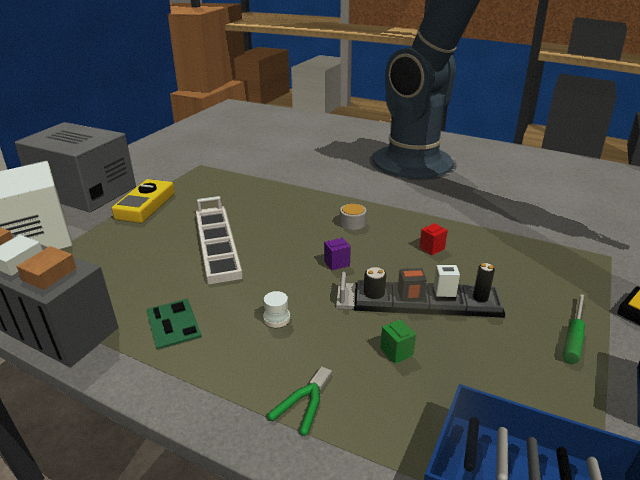

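Top view: the rack runs from its handle at (255,192), with cap_wide (229,199), transformer (199,210), relay (168,220) and cap_tall (136,232). The carrier's handle is at (456,263), and its wells are at (437,243), (416,219), (396,197) and (375,177).

Possible confusions:
- **Transformer** (199,210): green (189,146), purple (282,235) and red (204,304) blocks.
- **Caps:** white cylinder (292,138) and orange-topped cup (300,316).

I choose the four objects standing in the rack. Next I'll get coarse positions, then a wrist close-up of each fixture.

```bash
cat > h.py <<'E'
import cv2,numpy as np
from math import pi
def ray(f,px):
    K=np.array([[f["fx"],0,f["cx"]],[0,f["fy"],f["cy"]],[0,0,1.]])
    n=cv2.undistortPoints(np.array(px,float).reshape(-1,1,2),K,np.array(f["dist_coeffs"],float)).reshape(-1,2)
    d=np.c_[n,np.ones(len(n))]@f["R"]; return -f["R"].T@f["t"],d,n
def onplane(f,px,z):
    c,d,_=ray(f,px); return c+d*((z-c[2])/d[:,2])[:,None]
def cloud(f):
    v,u=np.mgrid[:480,:640]; px=np.c_[u.ravel(),v.ravel()]
    c,d,_=ray(f,px); return (c+d*f["range_z"].ravel()[:,None]).reshape(480,640,3)
E
python3 - <<'E'
from h import *
from plant import robot
f=dict(np.load("top0.npz")); P=cloud(f)
for n,p,z in [("wide",(229,199),.056),("trafo",(199,210),.058),("relay",(168,220),.066),("tall",(136,232),.078),("w4",(437,243),.012),("w3",(416,219),.012),("w2",(396,197),.012),("w1",(375,177),.012)]:
    print(n,onplane(f,[p],z)[0].round(3),P[p[1],p[0]].round(3))
w=robot.grab_frame("wrist"); s=robot.sense()
print("wrist cam",-w["R"].T@w["t"],w["R"].round(2),w["fx"])
from math import *
for p in [(.55,.21),(.55,-.2)]:
  for yaw in np.arange(-pi,pi,pi/8):
    q=robot.inverse_kinematics([*p,.3],[pi,0,yaw]); print(p,round(yaw,2),None if q is None else np.round(q,2))
E
```

```text
wide [0.595 0.123 0.056] [0.595 0.123 0.055]
trafo [0.574 0.178 0.058] [0.575 0.179 0.053]
relay [0.554 0.233 0.066] [0.554 0.233 0.064]
tall [0.531 0.288 0.078] [0.531 0.289 0.073]
w4 [ 0.519 -0.272  0.012] [ 0.519 -0.272  0.01 ]
w3 [ 0.565 -0.232  0.012] [ 0.565 -0.232  0.012]
w2 [ 0.608 -0.193  0.012] [ 0.608 -0.194  0.011]
w1 [ 0.646 -0.153  0.012] [ 0.647 -0.153  0.011]
wrist cam [0.16902553 0.65693872 0.37327386] [[ 0.34  0.94 -0.  ]
 [ 0.91 -0.33  0.26]
 [ 0.24 -0.09 -0.97]] 339.99855119179546
(0.55, 0.21) -3.14 [-0.54  0.26  0.14  1.64 -0.04  1.24  1.17]
(0.55, 0.21) -2.75 [-0.48  0.27  0.06  1.64 -0.02  1.24  1.54]
(0.55, 0.21) -2.36 [-0.43  0.27 -0.    1.64  0.    1.24  1.92]
(0.55, 0.21) -1.96 [-0.38  0.27 -0.07  1.63  0.02  1.24  2.29]
(0.55, 0.21) -1.57 [ 0.38  0.5  -1.17  1.59  0.47  1.36  2.29]
(0.55, 0.21) -1.18 [ 0.43  0.58 -1.31  1.59  0.57  1.41  2.6 ]
(0.55, 0.21) -0.79 [-1.24  0.42  1.12  1.68 -0.39  1.29 -2.4 ]
(0.55, 0.21) -0.39 [-1.24  0.42  1.12  1.68 -0.39  1.29 -2.  ]
(0.55, 0.21) 0.0 [-0.94  0.3   0.65  1.66 -0.19  1.24 -1.82]
(0.55, 0.21) 0.39 [-0.89  0.2
[... 703 characters left out ...]
.39  1.29 -2.47]
(0.55, -0.2) -1.18 [-0.53  0.41  1.12  1.69 -0.39  1.29 -2.08]
(0.55, -0.2) -0.79 [-0.53  0.41  1.12  1.69 -0.39  1.29 -1.69]
(0.55, -0.2) -0.39 [-0.53  0.41  1.12  1.69 -0.39  1.29 -1.3 ]
(0.55, -0.2) 0.0 [-0.47  0.37  1.01  1.68 -0.33  1.27 -0.96]
(0.55, -0.2) 0.39 [-0.46  0.37  0.99  1.68 -0.32  1.27 -0.58]
(0.55, -0.2) 0.79 [-0.45  0.36  0.98  1.68 -0.31  1.27 -0.19]
(0.55, -0.2) 1.18 [-0.44  0.35  0.96  1.68 -0.3   1.26  0.19]
(0.55, -0.2) 1.57 [-0.43  0.35  0.94  1.68 -0.29  1.26  0.57]
(0.55, -0.2) 1.96 [-0.44  0.35  0.95  1.68 -0.3   1.26  0.97]
(0.55, -0.2) 2.36 [-0.42  0.35  0.93  1.68 -0.29  1.26  1.35]
(0.55, -0.2) 2.75 [-0.4   0.34  0.9   1.68 -0.28  1.26  1.74]
```

```bash
python3 - <<'E'
from h import *
from plant import robot
robot.goto([.563,.206,.22],[pi,0,1.94]); print(robot.sense()["t"])
f=robot.grab_frame("wrist"); np.savez("w1.npz",**f); cv2.imwrite("pics/w1.png",f["image"][:,:,::-1])
f=dict(np.load("top0.npz")); im=cv2.cvtColor(f["image"],cv2.COLOR_RGB2HSV)
cv2.imwrite("pics/c.png",cv2.resize(f["image"][140:300,340:490,::-1],None,fx=3.5,fy=3.5,interpolation=cv2.INTER_CUBIC))
# carrier wells: dark blobs inside white frame
roi=np.zeros((480,640),np.uint8); roi[150:275,345:475]=1
white=((im[:,:,1]<40)&(im[:,:,2]>130)).astype(np.uint8)*roi
cs,h=cv2.findContours(white,cv2.RETR_CCOMP,cv2.CHAIN_APPROX_NONE)
for c,hh in zip(cs,h[0]):
    if cv2.contourArea(c)<150: continue
    g=onplane(f,c[:,0,:],.018)[:,:2]
    r=cv2.minAreaRect((g*1000).astype(np.float32)); print(hh[3],[np.round(x,1) for x in r], cv2.minAreaRect(c)[0])
E
```

```text
2.1083
-1 [array([ 571.4, -220.3]), array([273.1,  64.3]), np.float64(42.4)] (410.8211669921875, 215.65899658203125)
0 [array([ 515.7, -270.7]), array([49.7, 50.7]), np.float64(44.6)] (437.00006103515625, 244.50003051757812)
0 [array([ 559.6, -230.7]), array([50.1, 50.9]), np.float64(44.8)] (416.00006103515625, 221.50003051757812)
0 [array([ 603.4, -190.2]), array([50.3, 49.6]), np.float64(44.9)] (394.75006103515625, 198.75001525878906)
0 [array([ 647.8, -149. ]), array([52.1, 51.2]), np.float64(44.7)] (373.2500305175781, 175.75001525878906)
```

View pics/w1.png

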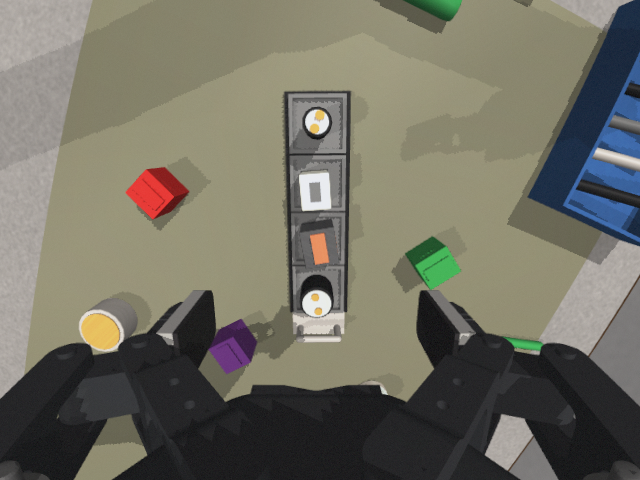

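View pics/c.png

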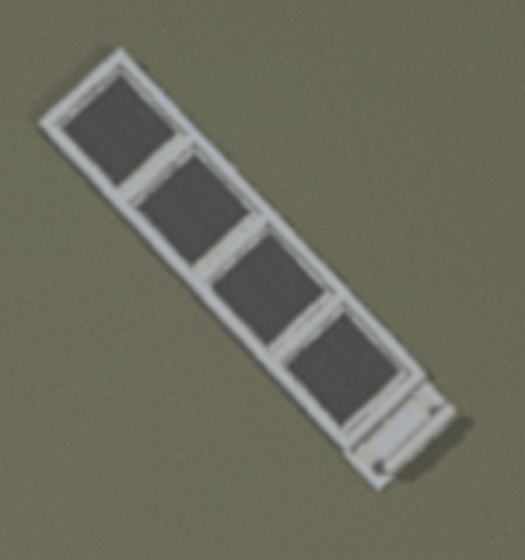

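The wrist view confirms the choice: tall top (317,122), relay (315,190), transformer (318,245), wide (317,302), and the handle beside the wide cap. The carrier crop shows four empty dark wells with the handle at the lower right. Now I'll measure the part tops.

```bash
python3 - <<'E'
from h import *
f=dict(np.load("w1.npz")); P=cloud(f); g=dict(np.load("top0.npz")); G=cloud(g)
hs=cv2.cvtColor(f["image"],cv2.COLOR_RGB2HSV)
parts=dict(tall=((317,122),.078,(136,232)),relay=((315,190),.066,(168,220)),trafo=((318,245),.056,(199,210)),wide=((317,302),.056,(229,199)))
for n,(p,z,tp) in parts.items():
    r=26; y0,x0=p[1]-r,p[0]-r
    A=P[y0:y0+2*r,x0:x0+2*r]; H=hs[y0:y0+2*r,x0:x0+2*r]
    masks={"depth":(abs(A[...,2]-z)<.006)}
    if n!="trafo": masks["bright"]=((H[...,2]>150)&(H[...,1]<60))|((H[...,0]>10)&(H[...,0]<30)&(H[...,1]>100)&(H[...,2]>150))
    else: masks["copper"]=(H[...,0]<18)&(H[...,1]>110)&(H[...,2]>110)
    print(n,"zmed",np.median(A[masks["depth"]][:,2]).round(4))
    for k,m in masks.items():
        m=cv2.morphologyEx(m.astype(np.uint8),cv2.MORPH_OPEN,np.ones((3,3)))
        cs,_=cv2.findContours(m,cv2.RETR_EXTERNAL,cv2.CHAIN_APPROX_NONE)
        if not cs: continue
        c=max(cs,key=cv2.contourArea)[:,0,:]+[x0,y0]
        w=onplane(f,c,z+(.002 if k=="copper" else 0))[:,:2]*1000
        R=cv2.minAreaRect(w.astype(np.float32)); print("  ",k,[np.round(x,1) for x in R])
    # top camera rays for agreement
    r=14;B=G[tp[1]-r:tp[1]+r,tp[0]-r:tp[0]+r]; m=abs(B[...,2]-z)<.006
    w=B[m][:,:2]*1000; print("   topcam depth",np.round(cv2.minAreaRect(w.astype(np.float32))[0],1),w.mean(0).round(1),m.sum())
im=cv2.resize(f["image"][80:350,260:375,::-1],None,fx=2.2*1.0,fy=2.2,interpolation=cv2.INTER_CUBIC); cv2.imwrite("pics/w1c.png",im)
E
```

```text
tall zmed 0.0759
   depth [array([531.3, 291.1]), array([24.4, 23.4]), np.float64(21.3)]
   bright [array([531.3, 291.1]), array([19.3, 18.6]), np.float64(21.3)]
   topcam depth [531.9 290.2] [531.8 290.6] 129
relay zmed 0.0664
   depth [array([551.7, 234.3]), array([27.9, 34.2]), np.float64(25.6)]
   bright [array([551.6, 235.3]), array([28. , 35.8]), np.float64(25.8)]
   topcam depth [552.6 233.3] [552.2 233.1] 283
trafo zmed 0.0567
   depth [array([575.8, 183.6]), array([33.9, 39.1]), np.float64(30.9)]
   copper [array([576.2, 183.4]), array([14.2, 30.5]), np.float64(31.4)]
   topcam depth [576.9 184. ] [576.7 183. ] 363
wide zmed 0.054
   depth [array([594.7, 127.9]), array([34.2, 33.4]), np.float64(14.4)]
   bright [array([598.7, 121.7]), array([51.5, 42.1]), np.float64(21.3)]
   topcam depth [596.4 127.1] [596.1 126.6] 229
```

View pics/w1c.png

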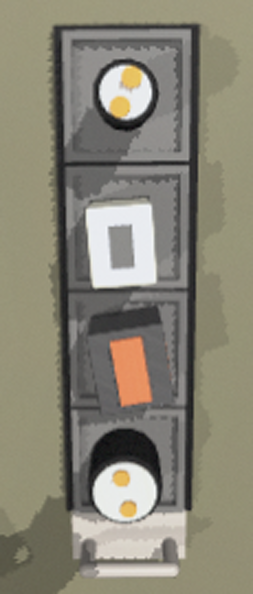

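Each part's measured size agrees with its listed size, and the two cameras agree within about 1.5 mm. Starting with the wide cap.

```bash
cat > pp.py <<'E'
from h import *
from plant import robot
C=np.array([.5816,-.2102]); HD=np.deg2rad(-137.35); CY=np.deg2rad(42.65)
def well(y): return C+y*np.array([np.cos(HD),np.sin(HD)])
def log(m): s=robot.sense(); print(m,"t%.1f"%s["t"],"open %.3f"%s["opening"],"gf %.1f"%s["gripper_force"],s["tcp_pos"].round(4),s["wrist_force"].round(1),flush=True)
def pick_place(xy,yawdeg,y,tz,width):
    yaw=np.deg2rad(yawdeg); w=well(y)
    robot.goto([*xy,.16],[pi,0,yaw]); robot.move_straight([*xy,tz],vel=.12); log("at part")
    robot.grip(0.0,50); log("gripped, expect %.3f"%(width/.085))
    robot.move_straight([*xy,.16],vel=.15); log("lifted")
    if robot.sense()["gripper_force"]<5: raise SystemExit("no grip")
    robot.goto([*w,.16],[pi,0,CY]); robot.move_straight([*w,tz+.006],vel=.12)
    hit=robot.move_straight([*w,tz-.003],vel=.02,contact_N=4); log(f"down hit={hit}")
    robot.grip(.8); robot.move_straight([*w,.16],vel=.15); log("released")
E
python3 - <<'E'
from pp import *
pick_place((.5953,.1276),111.2,-.09,.033,.036)
f=robot.grab_frame("wrist"); cv2.imwrite("pics/p1.png",f["image"][:,:,::-1])
E
```

```text
at part t3.9 open 1.003 gf 0.0 [0.596  0.1278 0.0338] [-0.6  0.1  0.2]
gripped, expect 0.424 t4.4 open 0.380 gf 49.2 [0.5955 0.1276 0.0337] [-1.9  0.2  6.7]
lifted t5.4 open 0.377 gf 49.7 [0.5944 0.1275 0.1589] [ 0.3  0.3 -1.2]
down hit=True t8.0 open 0.376 gf 50.4 [ 0.6483 -0.1493  0.0337] [-0.7  0.   4.8]
released t9.5 open 0.805 gf 0.0 [ 0.6471 -0.1488  0.159 ] [-0.4  0.6 -0.9]
```

View pics/p1.png

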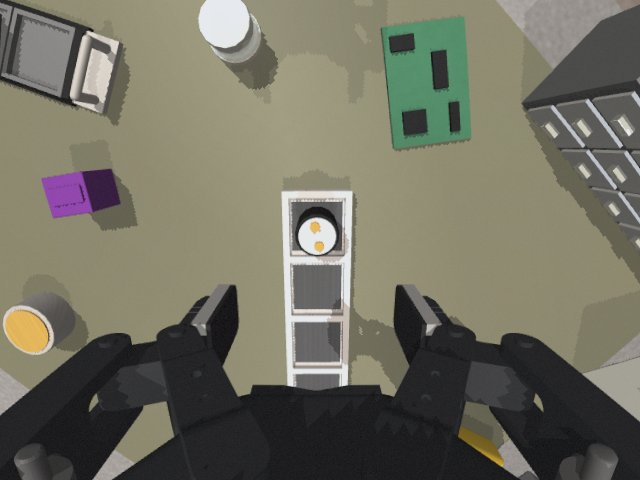

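The wide cap stands upright in the far well at (317,232), centred, and the other wells are empty. Moving on to the transformer, relay and tall cap.

```bash
python3 - <<'E'
from pp import *
pick_place((.5762,.1835),121.,-.03,.033,.034)
pick_place((.5520,.2345),115.6,.03,.040,.028)
pick_place((.5314,.2910),111.2,.09,.046,.026)
robot.goto([.5,.15,.3],[pi,0,CY])
f=robot.grab_frame("top"); np.savez("top1.npz",**f); P=cloud(f)
cv2.imwrite("pics/end.png",cv2.resize(f["image"][130:290,330:490,::-1],None,fx=3.5,fy=3.5,interpolation=cv2.INTER_CUBIC))
c,s=np.cos(HD-pi/2),np.sin(HD-pi/2); L=(P[...,:2]-C)@np.array([[c,-s],[s,c]])
for n,y,z in [("wide",-.09,.056),("trafo",-.03,.056),("relay",.03,.066),("tall",.09,.078)]:
    m=(abs(L[...,0])<.03)&(abs(L[...,1]-y)<.028)&(abs(P[...,2]-z)<.007)
    print(n,m.sum(),L[m].mean(0).round(4),np.median(P[m][:,2]).round(4))
log("end")
E
```

```text
at part t12.0 open 0.804 gf 0.0 [0.5769 0.1837 0.0337] [-0.4  0.1  0.1]
gripped, expect 0.400 t12.4 open 0.380 gf 49.8 [0.5764 0.1836 0.0338] [-1.3 -0.7  5.1]
lifted t13.4 open 0.379 gf 49.9 [0.5752 0.1833 0.1587] [-1.2  0.  -3.4]
down hit=True t16.4 open 0.381 gf 50.7 [ 0.6042 -0.19    0.0339] [-0.8  0.5  4.9]
released t17.8 open 0.800 gf 0.0 [ 0.603  -0.1894  0.159 ] [-0.2 -0.5  0.2]
at part t20.5 open 0.799 gf 0.0 [0.5527 0.2347 0.0408] [ 0.4  0.1 -0.2]
gripped, expect 0.329 t21.0 open 0.307 gf 49.4 [0.5522 0.2347 0.0407] [-1.  -1.   5.8]
lifted t21.9 open 0.309 gf 49.2 [0.5512 0.2343 0.1589] [-0.6 -0.6 -0.9]
down hit=True t25.1 open 0.312 gf 49.8 [ 0.56   -0.2306  0.0407] [0.1 0.3 4.7]
released t26.5 open 0.798 gf 0.0 [ 0.559  -0.23    0.1591] [-0.5  0.5  0.1]
at part t29.5 open 0.799 gf 0.0 [0.5321 0.2912 0.0468] [0.3 0.3 0.4]
gripped, expect 0.306 t30.0 open 0.278 gf 49.0 [0.5317 0.2912 0.0467] [-0.9  0.2  5.2]
lifted t30.9 open 0.279 gf 49.1 [0.5305 0.2909 0.1589] [ 0.   0.4 -1.2]
down hit=True t34.3 open 0.274 gf 49.6 [ 0.5159 -0.2714  0.0467] [-1.4  0.4  4.1]
released t35.7 open 0.799 gf 0.0 [ 0.515  -0.2705  0.1591] [-1.4  0.3 -0. ]
wide 243 [ 0.0006 -0.09  ] 0.0527
trafo 372 [ 0.0008 -0.0319] 0.0555
relay 279 [0.001  0.0284] 0.0645
tall 135 [0.0003 0.0884] 0.0739
end t37.4 open 0.800 gf 0.0 [0.5002 0.1487 0.2998] [-0.   0.1  0.4]
```

View pics/end.png

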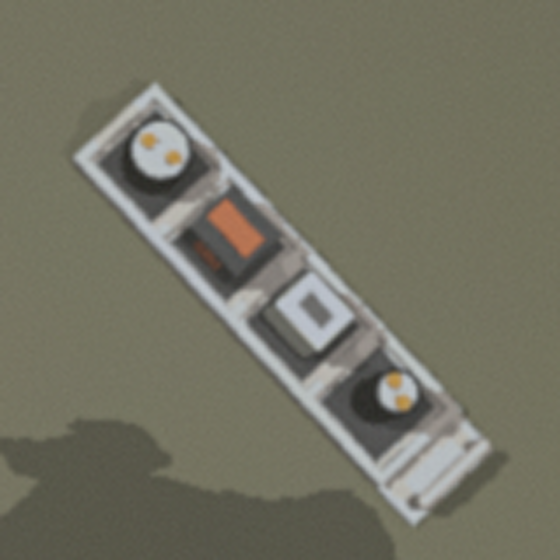

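From the far end to the handle (crop), the wide cap (160,150), transformer (235,230), relay (313,312) and tall cap (398,390) stand upright. They sit within about 2 mm of their well centres and at the right heights.

```bash
python3 -c "
from plant import robot
print(robot.close_job())"
```

```text
the job is handed in; nothing more can be done
None
```

I moved all four parts into the carrier in reverse order and handed the job in at about 37 s of the 112 s; each stands upright within about 2 mm of its well centre by the top camera, but the hand-in call returned no verdict.

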